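Park the sprung lid plunger and open the drumstick bin

TASK

Open the drumstick bin: push the red tab of the sprung plunger back against its spring, feel for the cross slot in the brass guide, twist the tab over toward the bin's front and let it settle in the rest notch so that the plunger stays back by itself. Then raise the lid by its black handle to at least 60 degrees, let go and leave the plunger parked and the lid standing open, without shifting the cups, colander, tray, spoon or grater.

Things in the scene. Friction and masses are not known exactly. Their poses are not given: they have to be found in the camera images.
- bin: Fixed blue steel bin on feet. Origin: centre of its underside; x points from its front edge to its hinge edge, y left, z up; at yaw 0 the front faces the robot. Box 180 (x) by 260 (y) mm, rim 110 mm high, aluminium lid on it, its top 116 mm high. On its right (-y) a ledge 96 mm high, y -130 to -270 mm, carries the plunger, whose tip reaches 9 mm over the lid and locks it.
- plunger_axis (a point): Fixed point on the plunger's axis (along the bin's y) where the stem stands at pull 0: bin x -30, y -165, height 124 mm. Axes as the bin's. Bearing blocks 26 x 12 mm, 140 mm high, hold the rod 26 mm to +y and 97 mm to -y of it. The stem, 8 mm thick, rises from the rod and carries the red tab.
- guide (a point): Fixed reference point (25 mm to -x of the axis, 25 mm to -y of plunger_axis) near the brass guide, which lies on the stem's -x side and reaches 34 mm out from the axis (top 156 mm above the table). It allows only 0.2 to 0.25 rad of twist except through its cross slot. It is clamped rigidly somewhere within 9 mm of adjustment along y, differently each time, not reported.
- pull (a joint): Plunger travel in m: 0 = sprung home (lid locked), grows as it is pushed along the bin's -y, end stop 0.038. Spring 4 N at 0, 11 N at 0.036. The stem can enter the cross slot only in a window 4 mm long that begins somewhere from 0.020 to 0.029 (the end stop is always too far): pull in steps and try a light twist. Parked in the rest notch, 7 mm back from the slot's start, it reads 0.013 to 0.022.
- twist (a joint): Twist about the plunger's axis in rad: 0 = tab upright, grows as the tab leans toward the bin's front (-x); end stop 1.0. A light spring returns it (0.03 N m at 0, 0.13 at 1.0). Beside the slot it is blocked at 0.2 to 0.25; in the slot it goes on with 2 to 4 N at the tab. Eased back along +y after passing 0.8, the stem drops into the notch and rests at about 0.73; eased back before that it springs home.
- tab (a point): Middle of the inside corner of the red tab, bent angle steel 4 mm thick, 59 mm from the axis (183 mm above the table when upright); the tab spans 36 to 82 mm from the axis. Turns with the twist; axes as the bin's at twist 0. One plate faces +y and runs 24 mm from the corner to +x: press it along -y to pull. The other faces +x and runs 22 mm to +y: press it along -x to twist.
- tab_tip (a point): Outer end of the same inside corner, 82 mm from the axis, on the tab. Closed fingertips standing in the open corner (its +x, +y side), their ends 35 to 42 mm above the axis, can do both pushes; they move about 45 mm to -x for a twist of 0.85.
- lid (a joint): Lid angle in rad: 0 = shut, grows as the front edge rises, end stop 1.5. The hinge is stiff: the lid (0.3 kg) stays where it is left; raising it takes about 4 to 6 N at the handle.
- lid_handle (a point): Centre of the lid's black bar handle, a round bar 12 mm thick along the bin's y, 72 mm clear between its posts, 160 mm in front of the hinge and 38 mm above the hinge line (151 mm above the table when shut); 29 mm clear under the bar. The lid extends 20 mm further to the front than the bar. The bar can turn between finger pads as the lid swings.
- lid_hinge (a point): Middle of the lid's hinge line at its far edge: bin x +90, y 0, height 113 mm. The hinge axis is the bin's y.
- cup_white: White ceramic cup, 85 mm high, 76 mm wide; origin at the centre of its underside. Bystander.
- cup_blue: Blue ceramic cup, same size; origin at the centre of its underside. Bystander.
- colander: Red plastic colander bowl, 170 mm wide, 80 mm high; origin at the centre of its underside. Bystander.
- tray: Aluminium tray 300 x 180 x 25 mm; origin at the centre of its underside. Bystander.
- spoon: Wooden spoon 240 mm long lying in the tray. Bystander.
- grater: Upright steel grater 81 x 61 mm, 206 mm high with its handle; origin at the centre of its underside. Bystander.

How it is judged:
By the outcome, as a careful person would: the job done as asked, in the order asked, and still so for the second after the job is handed in, with the robot touching nothing.
It also fails if it takes over 61 s, if anything falls off the work surface, if the arm or the gripper's body presses on something with over 40 N, if the wrist force passes 120 N, or if a joint passes its speed limit or range.

ROBOT

A 6-joint arm with a two-finger parallel gripper is mounted at the origin on the work surface. World frame = base frame: x ahead of the robot, y to its left, z up, the work surface at z = 0. Lengths are in m, angles in rad, forces in N, time in s.
With the tool pointing down it reaches from about 0.375 to 0.9 m from the base axis. Payload 3.1 kg.
Tool frame: the origin (TCP) lies on the centre line of the jaws, within the pads' length; the fingertips stand robot.finger_overhang ahead of it and the grasp point (between the pads) lies 2 mm behind it (robot.finger_overhang is the distance from the TCP to the fingertips, in m); z points along the fingers, y is the direction in which the jaws open and shut (so a half turn about z gives the same grasp; the last joint's range is limited). The gripper opens to 87 mm and grips with 3 to 60 N. Pads are 19 mm wide; open, the fingers measure 117 mm over their backs; the gripper's body (75 mm by 190 mm) begins 51 mm behind the grasp point.
Start: joints at [-1.333, 0.527, 1.433, -0, 1.181, -0.178], TCP at [0.252, -0.572, 0.24] pointing down, gripper open.
Joint ranges: [-3.08, 3.08], [-0.75, 2.2], [0.22, 2.44], [-1.43, 4.57], [0, 2.65], [-2.85, 2.85]. Speed limits (rad/s): [2.79, 2.79, 3.14, 3.14, 3.14, 3.14].

INTERFACE

Orientations are given as a unit quaternion [x, y, z, w].
In Python, from rig import robot gives the robot as it stands. The module is installed in compiled form; this text tells all that it offers.
- The arm moves only by the tool step_arm, never from a script. Its arguments are lists of equal length, an entry for each row: "slide": the shift along the tool's x, y, z in mm, a list of three; "twist": the turn about the tool's z in degrees. A call has 1 to 20 rows; each row shifts and turns the commanded pose from where the row before left it, along the tool's axes as they then stand; what a row does not reach is not made up. A row lasts 1/12 s, in which the tool goes at most 41.7 mm and 7.16 degrees, less where a joint would pass 70% of its speed; a pose out of reach is approached as far as the arm can. A call is refused whole if a number of a shift passes 41.7 or a number of a turn 7.16, either way. A call with a gripper value outside its range is refused whole. "jaw" is the finger opening in mm, from 0 to 87, set as the call begins (left out, the last holds). The fingers move at their own pace and stop on an object; "force" is the grip in N (left out, the last holds). Time passes only in rows, so rows that do not move let the fingers close. It gives the time, the measured TCP pose, the force and the opening at its end, in the units of the state.
- robot.get_obs(): the state, without advancing time (a new reading comes with each control period).
- robot.camera(name): name is "scene" or "top" or "wrist"; returns a dict with "color" (400x640x3 uint8, blue, green, red), "depth" (400x640 float32, m along the optical axis (not along the pixel's ray), 0 where there is no reading), "camera_matrix" (3x3 intrinsics, pixels), "origin" and "orientation" of the camera in the world. Camera axes: x right, y down, z forward; pixel columns grow to the right and rows downward; lengths in m; the calibration is good to about 2 mm. The wrist camera is an equidistant fisheye: a pixel r from the principal point sees the ray r / f radians off the axis. A picture is of the moment at which its call begins.
- robot.hand_in(): hands the job in, once; it reports no verdict.
The state is a dict: "time": time; "q": joint angles; "joint_velocities": joint speeds; "joint_torque": joint torques, N m; "position": TCP position; "tool_rot": TCP orientation; "ft_force": force on the tool from outside, world axes, zero at the start; "moment": the same for the moment, N m; "grip_width": finger opening in m.
Only numpy, scipy, OpenCV 4.12 (cv2) and the standard library are available. Lean on these libraries where they do the work, as an engineer would, in place of code of your own. Each camera call takes 0.05 s, during which the arm holds its last target.

## Working session

There is one attempt and no reset: what is moved stays moved. The work goes in short steps, Python scripts to look and compute and a tool call to move; the robot and the scene stay as the last step left them, time stands still between calls to the robot, and variables do not carry over. Pictures are saved under pics/ and viewed, and the job is handed in when it is done.

Besides the shell and the picture viewer there is one more tool, called after ">>>" in YAML: its name, and indented under it one key for each argument. step_arm: Moves the arm, as the interface text tells. Its arguments: {"type":"object","properties":{"slide":{"type":"array","items":{"type":"array","items":{"type":"number"}}},"twist":{"type":"array","items":{"type":"number"}},"jaw":{"type":"number"},"force":{"type":"number"}},"required":["slide","twist"]}

```bash
mkdir -p pics; cat > h.py <<'E'
import numpy as np, cv2
from scipy.spatial.transform import Rotation as R
from rig import robot
def snap(n,f):
    c=robot.camera(n); cv2.imwrite(f'pics/{f}.png',c['color']); np.savez(f'pics/{f}.npz',**{k:np.array(v) for k,v in c.items()}); return c
def pt(c,u,v,fish=False,d=None):
    K=np.array(c['camera_matrix']); d=c['depth'][int(v),int(u)] if d is None else d
    x=(u-K[0,2])/K[0,0]; y=(v-K[1,2])/K[1,1]
    if fish:
        r=np.hypot(x,y); s=np.tan(r)/r if r>1e-9 else 1; x*=s;y*=s
    o=np.array(c['orientation']); Rm=o if o.shape==(3,3) else R.from_quat(o).as_matrix()
    return np.array(c['origin'])+Rm@(np.array([x,y,1])*d)
E
python3 - <<'E'
from h import *
o=robot.get_obs();print(o, robot.finger_overhang)
for n in('scene','top','wrist'):
    c=snap(n,n+'0');print(n,c['camera_matrix'],c['origin'],c['orientation'])
E
```

```text
{'time': 0.0, 'q': array([-1.33347656e+00,  5.28474733e-01,  1.43391618e+00,  1.09393512e-05,
        1.18138760e+00, -1.78517375e-01]), 'joint_velocities': array([ 0.00221286, -0.0018463 , -0.00063358,  0.00164217,  0.00190409,
       -0.0013932 ]), 'joint_torque': array([ 2.09993250e-04, -4.40044534e+01, -1.76594424e+01,  6.32050401e-02,
        5.83366491e-02, -1.55919538e-04]), 'position': array([ 0.25232439, -0.57103427,  0.23856192]), 'tool_rot': array([ 9.78462536e-01,  2.06421586e-01, -2.70731527e-05, -1.09260827e-03]), 'ft_force': array([0.39149623, 0.4792785 , 0.16880247]), 'moment': array([ 0.00418607,  0.01549962, -0.01707214]), 'grip_width': 0.0869737803801152} 0.017
scene [[405.62348997   0.         317.38422059]
 [  0.         405.62348997 201.43338196]
 [  0.           0.           1.        ]] [1.16094619 0.02616719 1.05909716] [ 0.61234497  0.73192135 -0.22656872 -0.1949138 ]
top [[386.15232415   0.         323.98942569]
 [  0.         386.15232415 205.92170303]
 [  0.           0.           1.        ]] [ 0.36663711 -0.04309367  1.53153444] [ 0.71370256 -0.69879916  0.03595949 -0.03186392]
wrist [[309.70691629   0.         320.02653253]
 [  0.         309.70691629 206.01502205]
 [  0.           0.           1.        ]] [ 0.31501393 -0.54345858  0.38403446] [ 0.83141575 -0.54107418 -0.0698255   0.10540867]
```

View pics/top0.png

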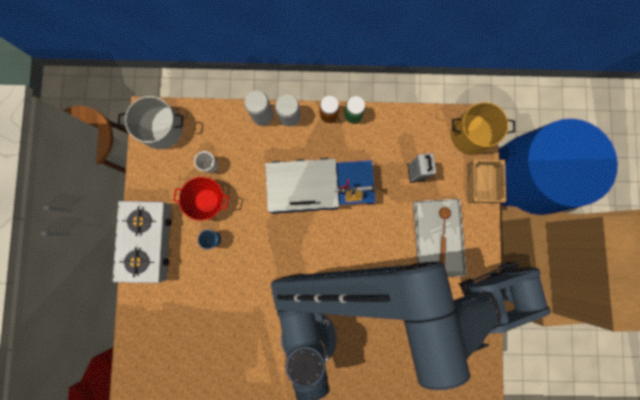

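View pics/scene0.png

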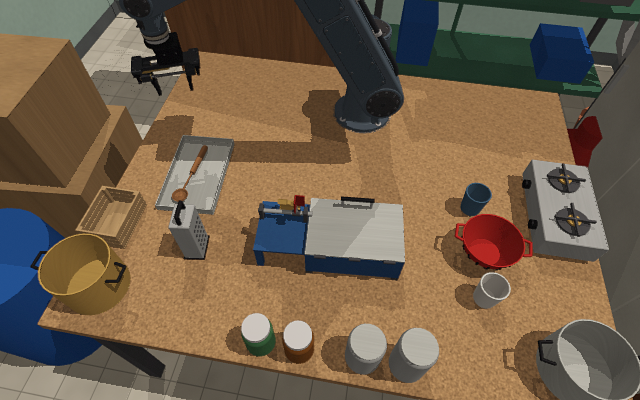

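View pics/wrist0.png

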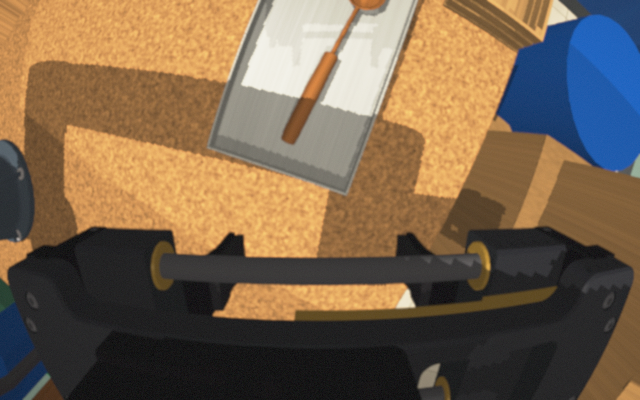

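```bash
python3 - <<'E'
import cv2
a=cv2.imread('pics/top0.png')[145:225,255:385];cv2.imwrite('pics/top0c.png',cv2.resize(a,None,fx=6,fy=6,interpolation=cv2.INTER_CUBIC))
a=cv2.imread('pics/scene0.png')[185:285,245:415];cv2.imwrite('pics/scene0c.png',cv2.resize(a,None,fx=4.7,fy=4.7,interpolation=cv2.INTER_CUBIC))
E
```

```text
(no output)
```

View pics/top0c.png

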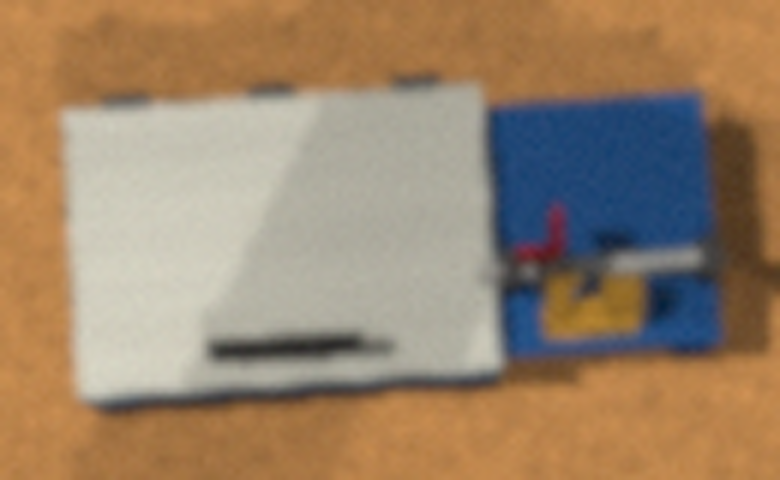

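View pics/scene0c.png

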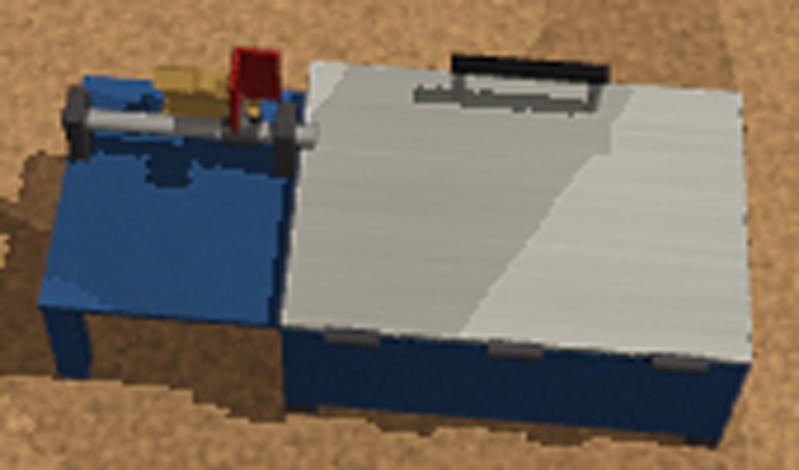

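```bash
cat > m.py <<'E'
from h import *
t=dict(np.load('pics/top0.npz'));s=dict(np.load('pics/scene0.npz'))
def ray(c,u,v):
    p=pt(c,u,v,d=1.0)-c['origin']; return c['origin'],p/np.linalg.norm(p)
def tri(a,b):
    o1,d1=ray(t,*a);o2,d2=ray(s,*b)
    A=np.stack([d1,-d2],1);k=np.linalg.lstsq(A,o2-o1,rcond=None)[0]
    p,q=o1+k[0]*d1,o2+k[1]*d2
    return (p+q)/2,np.linalg.norm(p-q)
T=lambda u,v:(u/6+255-.5+.083,v/6+145-.5+.083)
S=lambda u,v:(u/4.7+245-.5+.1,v/4.7+185-.5+.1)
def atz(c,uv,z):
    o,d=ray(c,*uv);return o+d*(z-o[2])/d[2]
if __name__=='__main__':
    P={'FL':((80,400),(740,92)),'FR':((502,375),(312,62)),'BL':((62,110),(750,360)),'BR':((482,85),(285,325)),
     'handleL':((211,349),(608,70)),'handleR':((360,341),(452,60)),'tabcorner_top':((560,256),(233,52))}
    for k,(a,b) in P.items():
        p,e=tri(T(*a),S(*b));print(k,p.round(4),round(e,4),'z.116 top',atz(t,T(*a),.116).round(4)[:2],'scene',atz(s,S(*b),.116).round(4)[:2])
E
python3 m.py
```

```text
FL [0.4791 0.1563 0.1132] 0.0005 z.116 top [0.4789 0.1557] scene [0.4811 0.1562]
FR [ 0.5004 -0.1022  0.1085] 0.0011 z.116 top [ 0.4998 -0.1025] scene [ 0.5056 -0.1007]
BL [0.6589 0.1724 0.1159] 0.0014 z.116 top [0.6589 0.1731] scene [0.659  0.1717]
BR [ 0.6812 -0.0852  0.1115] 0.0038 z.116 top [ 0.6804 -0.0869] scene [ 0.6833 -0.0828]
handleL [0.5079 0.0738 0.1556] 0.0013 z.116 top [0.512  0.0765] scene [0.4792 0.0766]
handleR [ 0.515  -0.0157  0.1527] 0.0001 z.116 top [ 0.5189 -0.0149] scene [ 0.4888 -0.0174]
tabcorner_top [ 0.5627 -0.133   0.1966] 0.0027 z.116 top [ 0.5743 -0.137 ] scene [ 0.5069 -0.1493]
```

```bash
cat >> h.py <<'E'
C=np.array([.5799,.0353,0]);YAW=.087
RB=R.from_euler('z',YAW).as_matrix()
def b2w(x,y,z): return C+RB@np.array([x,y,z])
def w2b(p): return RB.T@(np.asarray(p)-C)
def proj(c,p,fish=False):
    Rm=R.from_quat(c['orientation']).as_matrix();q=Rm.T@(np.asarray(p)-c['origin']);K=c['camera_matrix']
    x,y=q[0]/q[2],q[1]/q[2]
    if fish:
        r=np.hypot(x,y);th=np.arctan2(np.hypot(q[0],q[1]),q[2]);x*=th/r;y*=th/r
    return K[0,0]*x+K[0,2],K[1,1]*y+K[1,2]
E
python3 - <<'E'
from h import *
from m import *
for n,p in dict(handle=(-.07,0,.151),axis=(-.03,-.165,.124),tip=(-.03,-.165,.206),tab=(-.03,-.165,.183)).items():
    w=b2w(*p);print(n,w.round(4),[ (np.array(proj(t,w))-[255,145])*6,(np.array(proj(s,w))-[245,185])*4.7])
for k,(a,b) in {'tipcorner':((560,256),(233,52)),'hL':((211,349),(608,70)),'hR':((360,341),(452,60))}.items():
    print(k,w2b(tri(T(*a),S(*b))[0]).round(4), 'scene@.206',w2b(atz(s,S(*b),.206)).round(4),'top@',w2b(atz(t,T(*a),.206)).round(4))
a=cv2.imread('pics/scene0.png')[190:225,250:330];cv2.imwrite('pics/scene0d.png',cv2.resize(a,None,fx=10,fy=10,interpolation=cv2.INTER_CUBIC))
E
```

```text
handle [0.5102 0.0292 0.151 ] [array([282.53596719, 345.14917705]), array([527.39384095,  64.43599665])]
axis [ 0.5644 -0.1317  0.124 ] [array([549.50137365, 267.47569733]), array([239.78778139, 124.9667967 ])]
tip [ 0.5644 -0.1317  0.206 ] [array([558.73067777, 247.9113034 ]), array([234.52051182,  43.19774558])]
tab [ 0.5644 -0.1317  0.183 ] [array([556.03032308, 253.63554892]), array([236.06482631,  67.17167149])]
tipcorner [-0.0318 -0.1661  0.1966] scene@.206 [-0.0252 -0.1663  0.206 ] top@ [-0.0332 -0.1641  0.206 ]
hL [-0.0684  0.0446  0.1556] scene@.206 [-0.0323  0.0394  0.206 ] top@ [-0.0739  0.0401  0.206 ]
hR [-0.0691 -0.0451  0.1527] scene@.206 [-0.031 -0.046  0.206] top@ [-0.0749 -0.0456  0.206 ]
```

View pics/scene0d.png

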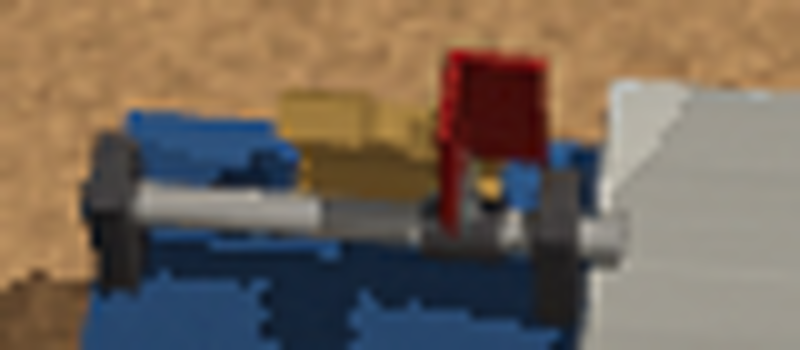

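>>> step_arm:
  slide:
    - [0,0,-7]
    - [0,0,-7]
    - [0,0,-7]
    - [0,0,-7]
    - [0,0,-7]
    - [0,0,-7]
    - [0,0,-7]
    - [0,0,-7]
    - [0,0,-7]
    - [0,0,-7]
    - [0,0,0]
  twist: [-7.12,-7.12,-7.12,-7.12,-7.12,-7.12,-7.12,-7.12,-7.12,-7.12,0]
  jaw: 0
  force: 50

```text
time: 1.07
position: [0.2526, -0.5723, 0.3107]
tool_rot: [0.675, 0.738, -0.001, 0.001]
ft_force: [0.5, 0.4, -0.4]
grip_width: 0.0217
```

```bash
cat >> h.py <<'E'
def todo(x,y,z):
    """slide total (tool axes, mm) to bring TCP to bin-frame x,y,z"""
    o=robot.get_obs();d=R.from_quat(o['tool_rot']).inv().apply(b2w(x,y,z)-o['position'])*1000
    q=R.from_quat(o['tool_rot']).as_matrix()
    print('t',round(o['time'],2),'bin',(w2b(o['position'])*1000).round(1),'todo',d.round(1),'yawerr',round(np.degrees(np.arctan2(q[1,0],q[0,0])-YAW-np.pi/2),2),'F',RB.T@o['ft_force'].round(1),'gw',o['grip_width'])
E
python3 -c "
from h import *
todo(-.007,-.148,.31)"
```

```text
t 1.07 bin [-378.8 -576.8  310.7] todo [ 4.278e+02  3.730e+02 -1.000e-01] yawerr 0.16 F [ 0.53286506  0.35504201 -0.4       ] gw 0.021703891870285662
```

>>> step_arm:
  slide:
    - [8,7,0]
    - [16,14,0]
    - [24,21,0]
    - [24,21,0]
    - [24,21,0]
    - [24,21,0]
    - [24,21,0]
    - [24,21,0]
    - [24,21,0]
    - [24,21,0]
    - [24,21,0]
    - [24,21,0]
    - [24,21,0]
    - [24,21,0]
    - [24,21,0]
    - [24,21,0]
    - [24,21,0]
    - [24,21,0]
    - [20,16,0]
    - [0,0,0]
  twist: [0,0,0,0,0,0,0,0,0,0,0,0,0,0,0,0,0,0,0,0]

```text
time: 2.73
position: [0.588, -0.1076, 0.3086]
tool_rot: [0.675, 0.738, 0.001, -0.001]
ft_force: [0.4, 0.1, 0.2]
grip_width: 0.0001
```

```bash
python3 -c "
from h import *
todo(-.007,-.148,.26)
c=snap('wrist','wrist1');snap('scene','scene1')
for z in(.206,.183):print(proj(c,b2w(-.03,-.165,z),True))
a=cv2.imread('pics/scene1.png')[130:240,230:350];cv2.imwrite('pics/scene1c.png',cv2.resize(a,None,fx=5,fy=5,interpolation=2))
"
```

```text
t 2.73 bin [  -4.3 -143.   308.6] todo [-5.1 -2.7 48.6] yawerr 0.16 F [0.40717618 0.06486567 0.2       ] gw 0.0001184469075908861
(np.float64(289.5925286604171), np.float64(236.16723938133742))
(np.float64(291.9291893408678), np.float64(227.70598848086632))
```

View pics/wrist1.png

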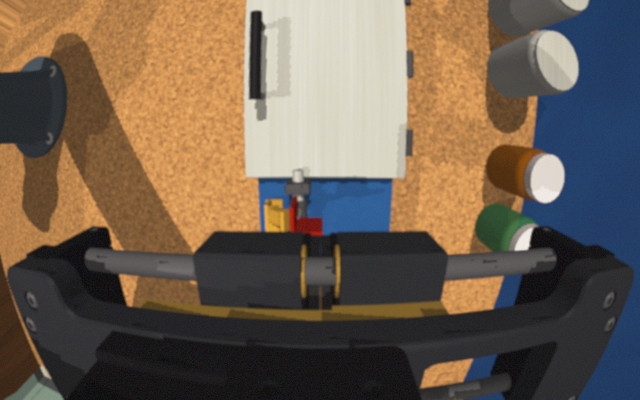

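View pics/scene1c.png

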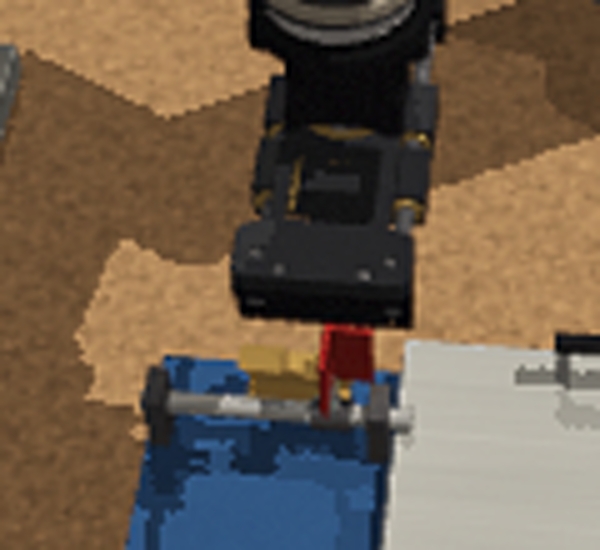

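```bash
python3 -c "
import cv2
a=cv2.imread('pics/wrist1.png')[160:250,240:340];cv2.imwrite('pics/wrist1c.png',cv2.resize(a,None,fx=6,fy=6,interpolation=2))
"
```

```text
(no output)
```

View pics/wrist1c.png

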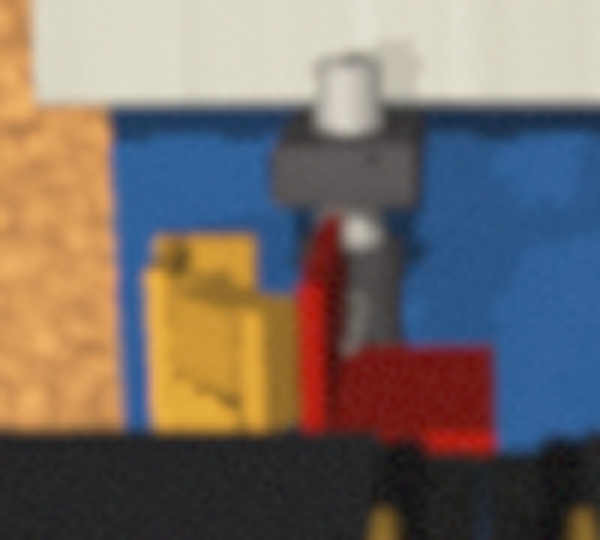

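```bash
python3 -c "
from h import *
c=dict(np.load('pics/wrist1.npz'))
for n,p in dict(FR=(-.09,-.13,.116),BR=(.09,-.13,.116),hR=(-.07,-.045,.157),blockcorner=(-.017,-.133,.14),tipin=(-.03,-.165,.206),tipin2=(-.026,-.163,.206)).items(): print(n,np.round(proj(c,b2w(*p),True),1))
def at(u,v,z):
    p=pt(c,u,v,True,1.)-c['origin'];return w2b(c['origin']+p*(z-c['origin'][2])/p[2]).round(4)
print('FR',at(245.8,177.2,.116),'BR',at(406,177.5,.116),'corner',at(294.7,231.7,.206),'plateend',at(322.3,232,.206))
o=robot.get_obs();print(R.from_quat(o['tool_rot']).inv().apply(c['origin']-o['position']))
print(c['depth'][225:236,280:330:4].round(3))
"
```

```text
FR [243.9 178.8]
BR [403.2 179.5]
hR [251.8  98.9]
blockcorner [307.6 185.1]
tipin [289.6 236.2]
tipin2 [294.2 234. ]
FR [-0.0877 -0.1282  0.116 ] BR [ 0.0932 -0.1276  0.116 ] corner [-0.0255 -0.1609  0.206 ] plateend [-0.0021 -0.161   0.206 ]
[ 0.0714958   0.00212324 -0.14549846]
[[0.316 0.314 0.321 0.26  0.282 0.281 0.281 0.281 0.28  0.281 0.282 0.374
  0.376]
 [0.372 0.315 0.321 0.26  0.279 0.277 0.277 0.278 0.279 0.277 0.278 0.376
  0.376]
 [0.372 0.317 0.321 0.26  0.272 0.273 0.273 0.273 0.274 0.275 0.274 0.375
  0.377]
 [0.371 0.314 0.322 0.261 0.27  0.27  0.271 0.27  0.27  0.27  0.27  0.377
  0.376]
 [0.372 0.316 0.321 0.261 0.271 0.271 0.269 0.271 0.271 0.27  0.271 0.376
  0.377]
 [0.373 0.315 0.321 0.261 0.268 0.267 0.269 0.267 0.267 0.268 0.268 0.377
  0.377]
 [0.372 0.316 0.377 0.261 0.264 0.264 0.266 0.263 0.264 0.264 0.263 0.378
  0.376]
 [0.092 0.091 0.092 0.091 0.091 0.    0.262 0.262 0.262 0.262 0.261 0.378
  0.378]
 [0.091 0.091 0.091 0.09  0.091 0.091 0.17  0.169 0.263 0.263 0.261 0.377
  0.38 ]
 [0.089 0.09  0.09  0.09  0.091 0.089 0.168 0.168 0.263 0.261 0.262 0.
  0.38 ]
 [0.088 0.089 0.09  0.089 0.09  0.089 0.167 0.168 0.262 0.262 0.264 0.378
  0.379]]
```

>>> step_arm:
  slide:
    - [-4,-1,6]
    - [0,0,14]
    - [0,0,14]
    - [0,0,14]
    - [0,0,14]
    - [0,0,14]
    - [0,0,14]
    - [0,0,14]
    - [0,0,12]
    - [0,0,10]
    - [0,0,2]
    - [0,0,0]
  twist: [0,0,0,0,0,0,0,0,0,0,0,0]

```text
time: 3.83
position: [0.5901, -0.1193, 0.1831]
tool_rot: [0.677, 0.736, 0.003, 0.005]
ft_force: [6.7, 0.8, 2.9]
grip_width: 0.0006
```

```bash
python3 -c "
from h import *
todo(-.007,-.148,.18)
c=snap('wrist','wrist2');snap('scene','scene2')
a=cv2.imread('pics/scene2.png')[150:230,250:350];cv2.imwrite('pics/scene2c.png',cv2.resize(a,None,fx=6,fy=6,interpolation=2))
"
```

```text
t 3.83 bin [  -3.3 -154.9  183.1] todo [ 6.9 -3.7  3. ] yawerr -0.18 F [6.74417207 0.21480936 2.9       ] gw 0.0006207147138564946
```

View pics/wrist2.png

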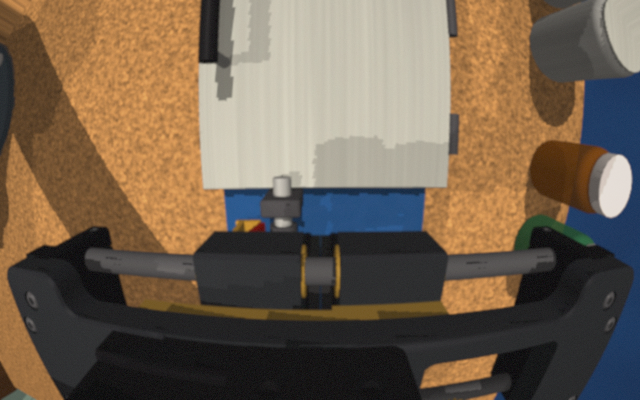

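View pics/scene2c.png

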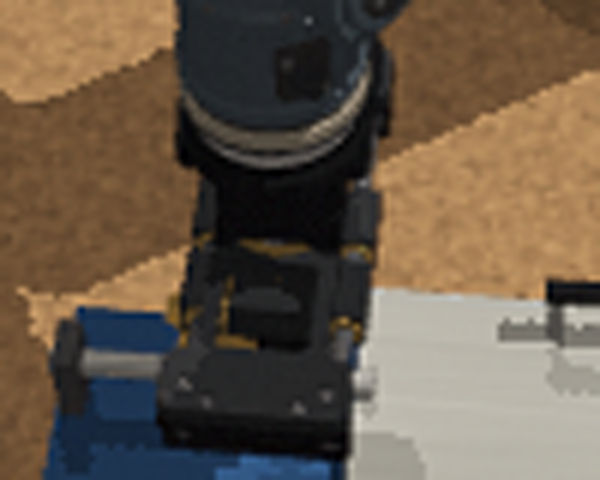

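>>> step_arm:
  slide:
    - [4,4,0]
    - [3,6,0]
    - [0,0,0]
    - [0,0,0]
    - [0,0,0]
  twist: [0,0,0,0,0]

```text
time: 4.35
position: [0.5941, -0.1089, 0.1808]
tool_rot: [0.676, 0.737, -0.001, -0.001]
ft_force: [-0.2, -1.2, 0.2]
grip_width: 0.0007
```

```bash
python3 -c "
from h import *
todo(-.007,-.148,.18)
c=snap('wrist','wrist3');snap('scene','scene3')
a=cv2.imread('pics/scene3.png')[150:230,250:350];b=cv2.imread('pics/wrist3.png')[160:250,240:340];cv2.imwrite('pics/s3c.png',np.hstack([cv2.resize(a,(400,320),interpolation=2),cv2.resize(b,(356,320),interpolation=2)]))
"
```

```text
t 4.35 bin [   1.6 -144.9  180.8] todo [-3.1 -8.6  0.8] yawerr 0.02 F [-0.30351193 -1.17808341  0.2       ] gw 0.00070922738755109
```

View pics/s3c.png

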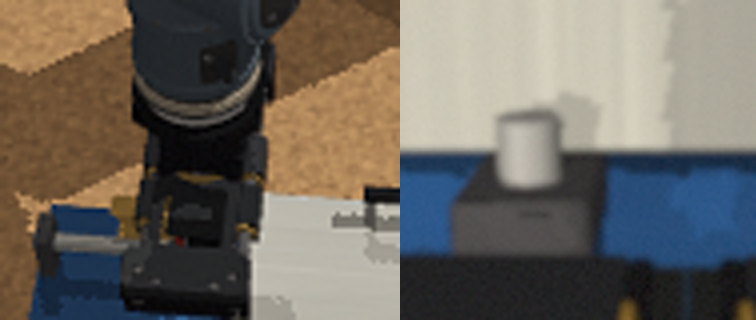

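>>> step_arm:
  slide:
    - [-3,-2,0]
    - [-3,0,0]
    - [-2,0,0]
    - [0,0,0]
    - [0,0,0]
  twist: [0,0,0,0,0]

```text
time: 4.87
position: [0.5932, -0.1162, 0.1813]
tool_rot: [0.676, 0.737, 0.0, -0.001]
ft_force: [-1.7, 3.9, 1.1]
grip_width: 0.0004
```

>>> step_arm:
  slide:
    - [-3,0,0]
    - [0,0,0]
    - [0,0,0]
  twist: [0,0,0]

```text
time: 5.12
position: [0.5936, -0.1192, 0.1813]
tool_rot: [0.675, 0.737, -0.0, -0.001]
ft_force: [-2.0, 4.8, 1.8]
grip_width: 0.0005
```

```bash
python3 -c "
from h import *
todo(-.007,-.148,.18)
"
```

```text
t 5.12 bin [   0.2 -155.1  181.3] todo [ 7.1 -7.2  1.3] yawerr 0.03 F [-1.57536238  4.95562644  1.8       ] gw 0.0005248034097826404
```

>>> step_arm:
  slide:
    - [-4,0,0]
    - [-4,0,0]
    - [-4,0,0]
    - [-4,0,0]
    - [-2,0,0]
    - [0,0,0]
    - [0,0,0]
  twist: [0,0,0,0,0,0,0]

```text
time: 5.7
position: [0.595, -0.1359, 0.1814]
tool_rot: [0.676, 0.737, 0.001, -0.002]
ft_force: [-1.6, 8.3, 2.0]
grip_width: 0.0007
```

```bash
python3 -c "
from h import *
todo(-.007,-.148,.18)
c=snap('wrist','wrist4');snap('scene','scene4')
a=cv2.imread('pics/scene4.png')[150:230,250:350];b=cv2.imread('pics/wrist4.png')[160:250,240:340];cv2.imwrite('pics/s4c.png',np.hstack([cv2.resize(a,(400,320),interpolation=2),cv2.resize(b,(356,320),interpolation=2)]))
"
```

```text
t 5.7 bin [   0.2 -171.9  181.4] todo [23.9 -7.2  1.5] yawerr 0.01 F [-0.8727592   8.40763292  2.        ] gw 0.0007053492222318821
```

View pics/s4c.png

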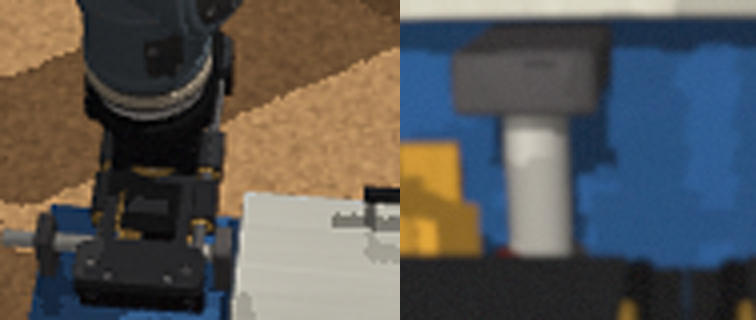

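>>> step_arm:
  slide:
    - [0,-3,0]
    - [0,-3,0]
    - [0,0,0]
  twist: [0,0,0]

```text
time: 6.05
position: [0.5903, -0.1365, 0.1819]
tool_rot: [0.676, 0.737, 0.002, -0.0]
ft_force: [1.1, 8.4, 1.3]
grip_width: 0.0005
```

>>> step_arm:
  slide:
    - [0,-3,0]
    - [0,-3,0]
    - [0,0,0]
  twist: [0,0,0]

```text
time: 6.3
position: [0.5844, -0.1371, 0.1821]
tool_rot: [0.676, 0.737, 0.002, -0.0]
ft_force: [1.6, 8.4, 2.3]
grip_width: 0.0005
```

>>> step_arm:
  slide:
    - [0,-3,0]
    - [0,0,0]
    - [0,0,0]
  twist: [0,0,0]

```text
time: 6.55
position: [0.5814, -0.1373, 0.182]
tool_rot: [0.676, 0.737, 0.002, -0.0]
ft_force: [0.1, 8.6, 3.1]
grip_width: 0.0005
```

```bash
python3 -c "
from h import *
todo(-.007,-.148,.18)
"
```

```text
t 6.55 bin [ -13.5 -172.1  182. ] todo [24.1  6.5  2.1] yawerr 0.01 F [0.84687829 8.55878479 3.1       ] gw 0.000528624632792747
```

>>> step_arm:
  slide:
    - [0,-1.5,1.5]
    - [0,-1.5,1]
    - [0,0,0]
  twist: [0,0,0]

```text
time: 6.8
position: [0.5787, -0.1377, 0.1798]
tool_rot: [0.676, 0.737, 0.002, -0.0]
ft_force: [0.8, 8.1, 4.2]
grip_width: 0.0008
```

>>> step_arm:
  slide:
    - [0,-3,0]
    - [0,0,0]
    - [0,0,0]
  twist: [0,0,0]

```text
time: 7.05
position: [0.5755, -0.1379, 0.1796]
tool_rot: [0.676, 0.737, 0.002, -0.0]
ft_force: [0.2, 8.5, 3.7]
grip_width: 0.0007
```

```bash
python3 -c "
from h import *
todo(-.007,-.148,.18)
"
```

```text
t 7.05 bin [ -19.4 -172.2  179.6] todo [24.2 12.5 -0.3] yawerr 0.01 F [0.93781105 8.45047398 3.7       ] gw 0.000682030865588437
```

>>> step_arm:
  slide:
    - [0,-3,0]
    - [0,0,0]
    - [0,0,0]
  twist: [0,0,0]

```text
time: 7.3
position: [0.5724, -0.1381, 0.1794]
tool_rot: [0.676, 0.737, 0.002, -0.001]
ft_force: [-0.1, 8.2, 3.1]
grip_width: 0.0002
```

```bash
python3 -c "
from h import *
todo(-.007,-.148,.18)
c=snap('wrist','wrist5');snap('scene','scene5')
a=cv2.imread('pics/scene5.png')[150:230,250:350];b=cv2.imread('pics/wrist5.png')[160:250,240:340];cv2.imwrite('pics/s5c.png',np.hstack([cv2.resize(a,(400,320),interpolation=2),cv2.resize(b,(356,320),interpolation=2)]))
"
```

```text
t 7.3 bin [ -22.6 -172.1  179.4] todo [24.1 15.6 -0.5] yawerr 0.02 F [0.6128786 8.1776757 3.1      ] gw 0.00016206239280226948
```

View pics/s5c.png

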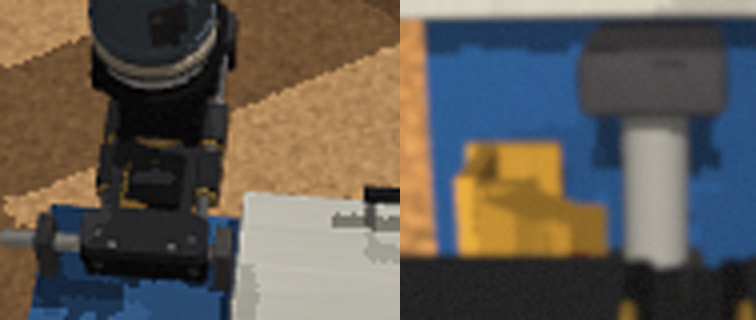

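>>> step_arm:
  slide:
    - [0,-2,0]
    - [0,0,0]
    - [0,0,0]
  twist: [0,0,0]

```text
time: 7.65
position: [0.5705, -0.1383, 0.1793]
tool_rot: [0.676, 0.737, 0.002, -0.001]
ft_force: [0.9, 8.0, 0.6]
grip_width: 0.0007
```

>>> step_arm:
  slide:
    - [0,-2,0]
    - [0,0,0]
    - [0,0,0]
  twist: [0,0,0]

```text
time: 7.9
position: [0.5684, -0.1384, 0.1792]
tool_rot: [0.676, 0.737, 0.002, -0.001]
ft_force: [0.7, 8.2, 1.6]
grip_width: 0.0003
```

```bash
python3 -c "
from h import *
todo(-.007,-.148,.18)
"
```

```text
t 7.9 bin [ -26.5 -172.1  179.2] todo [24.1 19.5 -0.7] yawerr 0.02 F [1.40985291 8.10816347 1.6       ] gw 0.00029904557809994715
```

>>> step_arm:
  slide:
    - [0,-2,0]
    - [0,0,0]
    - [0,0,0]
  twist: [0,0,0]

```text
time: 8.15
position: [0.5664, -0.1386, 0.1791]
tool_rot: [0.676, 0.737, 0.002, -0.001]
ft_force: [1.6, 8.2, 0.5]
grip_width: 0.0001
```

>>> step_arm:
  slide:
    - [0,-2,0]
    - [0,0,0]
    - [0,0,0]
  twist: [0,0,0]

```text
time: 8.4
position: [0.5643, -0.1388, 0.1791]
tool_rot: [0.676, 0.737, 0.002, -0.001]
ft_force: [1.3, 8.4, 1.0]
grip_width: 0.0004
```

```bash
python3 -c "
from h import *
todo(-.007,-.148,.18)
c=snap('top','top6');snap('scene','scene6')
a=cv2.imread('pics/scene6.png')[150:230,250:350];b=cv2.imread('pics/top6.png')[145:225,300:400];cv2.imwrite('pics/s6c.png',np.hstack([cv2.resize(a,(400,320),interpolation=2),cv2.resize(b,(400,320),interpolation=2)]))
"
```

```text
t 8.4 bin [ -30.6 -172.1  179.1] todo [24.1 23.6 -0.8] yawerr 0.01 F [2.0249617  8.25527287 1.        ] gw 0.0004071658714208131
```

View pics/s6c.png

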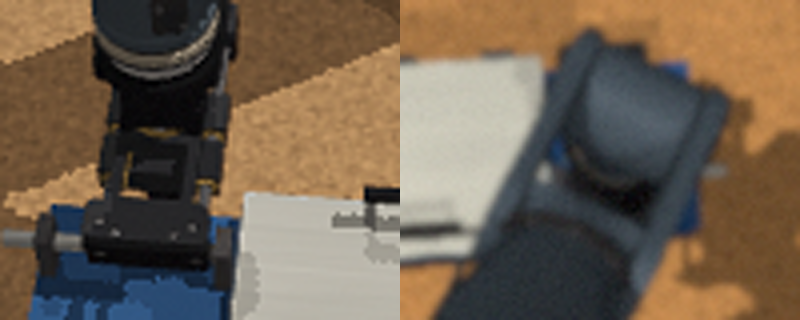

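>>> step_arm:
  slide:
    - [0,-2,0]
    - [0,-2,0]
    - [0,0,0]
    - [0,0,0]
  twist: [0,0,0,0]

```text
time: 8.83
position: [0.5602, -0.139, 0.1789]
tool_rot: [0.676, 0.737, 0.002, -0.001]
ft_force: [1.3, 8.8, -0.0]
grip_width: 0.0008
```

>>> step_arm:
  slide:
    - [0,-2,0]
    - [0,-2,0]
    - [0,0,0]
    - [0,0,0]
  twist: [0,0,0,0]

```text
time: 9.17
position: [0.5561, -0.1393, 0.1787]
tool_rot: [0.676, 0.737, 0.001, -0.001]
ft_force: [1.8, 7.9, 0.1]
grip_width: 0.0003
```

```bash
python3 -c "
from h import *
todo(-.007,-.148,.18)
c=snap('wrist','wrist7')
b=cv2.imread('pics/wrist7.png')[160:250,220:420];cv2.imwrite('pics/s7c.png',cv2.resize(b,None,fx=4,fy=4,interpolation=2))
"
```

```text
t 9.17 bin [ -38.9 -171.9  178.7] todo [23.9 31.9 -1.2] yawerr 0.01 F [2.47962549 7.71371878 0.1       ] gw 0.0003355423493277307
```

View pics/s7c.png

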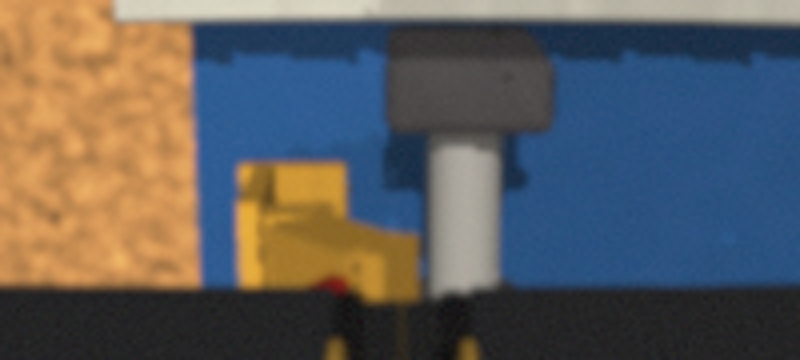

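>>> step_arm:
  slide:
    - [0,-2,0]
    - [0,-2,0]
    - [0,-2,0]
    - [0,-2,0]
    - [0,0,0]
    - [0,0,0]
  twist: [0,0,0,0,0,0]

```text
time: 9.72
position: [0.5481, -0.14, 0.1784]
tool_rot: [0.676, 0.737, 0.002, -0.001]
ft_force: [1.9, 8.4, -2.7]
grip_width: 0.0004
```

>>> step_arm:
  slide:
    - [0,-2,0]
    - [0,-2,0]
    - [0,-2,0]
    - [0,-2,0]
    - [0,0,0]
    - [0,0,0]
  twist: [0,0,0,0,0,0]

```text
time: 10.22
position: [0.5404, -0.1407, 0.1784]
tool_rot: [0.676, 0.737, 0.002, -0.001]
ft_force: [2.8, 7.9, -2.1]
grip_width: 0.0005
```

>>> step_arm:
  slide:
    - [0,-2,0]
    - [0,-2,0]
    - [0,0,0]
    - [0,0,0]
  twist: [0,0,0,0]

```text
time: 10.55
position: [0.5366, -0.1411, 0.1784]
tool_rot: [0.676, 0.737, 0.002, -0.001]
ft_force: [3.0, 8.6, -3.4]
grip_width: 0.0004
```

```bash
python3 -c "
from h import *
todo(-.007,-.148,.18)
c=snap('wrist','wrist8');snap('scene','scene8')
a=cv2.imread('pics/scene8.png')[150:230,250:350];b=cv2.imread('pics/wrist8.png')[160:250,240:340];cv2.imwrite('pics/s8c.png',np.hstack([cv2.resize(a,(400,320),interpolation=2),cv2.resize(b,(356,320),interpolation=2)]))
"
```

```text
t 10.55 bin [ -58.5 -172.   178.4] todo [24.  51.5 -1.4] yawerr 0.01 F [ 3.73591016  8.30680295 -3.4       ] gw 0.0004294698256040116
```

View pics/s8c.png

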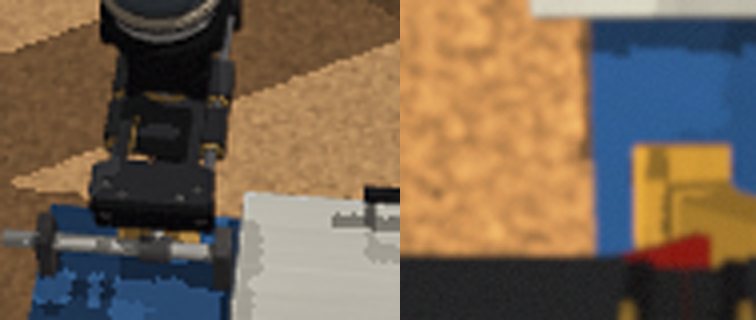

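>>> step_arm:
  slide:
    - [0,-2,0]
    - [0,-1,0]
    - [0,0,0]
    - [0,0,0]
  twist: [0,0,0,0]

```text
time: 10.98
position: [0.534, -0.1415, 0.1785]
tool_rot: [0.676, 0.737, 0.002, -0.0]
ft_force: [3.4, 8.9, -2.5]
grip_width: 0.0004
```

>>> step_arm:
  slide:
    - [1,0,0]
    - [1,0,0]
    - [1,0,0]
    - [1,0,0]
    - [0,0,0]
    - [0,0,0]
  twist: [0,0,0,0,0,0]

```text
time: 11.48
position: [0.5337, -0.1377, 0.1785]
tool_rot: [0.676, 0.737, 0.002, -0.0]
ft_force: [3.2, 7.6, -3.8]
grip_width: 0.0004
```

>>> step_arm:
  slide:
    - [1,0,0]
    - [1,0,0]
    - [1,0,0]
    - [0,0,0]
    - [0,0,0]
  twist: [0,0,0,0,0]

```text
time: 11.9
position: [0.5335, -0.135, 0.1786]
tool_rot: [0.676, 0.737, 0.002, 0.0]
ft_force: [3.1, 7.4, -3.9]
grip_width: 0.0006
```

```bash
python3 -c "
from h import *
todo(-.007,-.148,.18)
"
```

```text
t 11.9 bin [ -61.  -165.6  178.6] todo [17.6 54.  -1.2] yawerr 0.02 F [ 3.7312636   7.10265246 -3.9       ] gw 0.0005894632148113183
```

>>> step_arm:
  slide:
    - [1,0,0]
    - [0,0,0]
    - [0,0,0]
  twist: [0,0,0]

```text
time: 12.15
position: [0.5335, -0.1341, 0.1787]
tool_rot: [0.676, 0.737, 0.002, 0.0]
ft_force: [3.8, 8.1, -4.2]
grip_width: 0.0007
```

>>> step_arm:
  slide:
    - [1,0,0]
    - [0,0,0]
    - [0,0,0]
  twist: [0,0,0]

```text
time: 12.4
position: [0.5334, -0.1332, 0.1787]
tool_rot: [0.676, 0.737, 0.002, 0.0]
ft_force: [3.6, 5.7, -2.8]
grip_width: 0.0007
```

```bash
python3 -c "
from h import *
todo(-.007,-.148,.18)
c=snap('wrist','wrist9');snap('scene','scene9')
a=cv2.imread('pics/scene9.png')[150:230,250:350];b=cv2.imread('pics/wrist9.png')[160:250,240:340];cv2.imwrite('pics/s9c.png',np.hstack([cv2.resize(a,(400,320),interpolation=2),cv2.resize(b,(356,320),interpolation=2)]))
"
```

```text
t 12.4 bin [ -61.  -163.9  178.7] todo [15.8 54.  -1.1] yawerr 0.02 F [ 4.08165905  5.36563691 -2.8       ] gw 0.0007087664891032246
```

View pics/s9c.png

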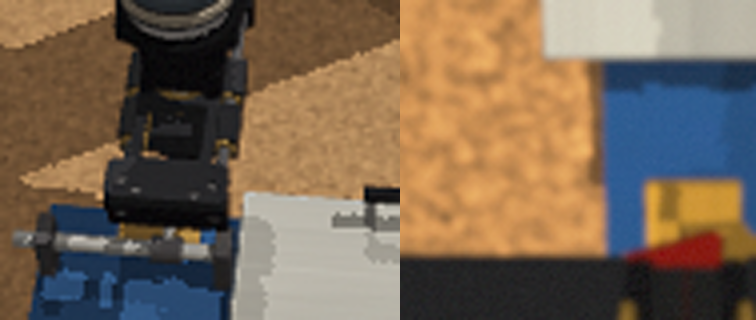

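>>> step_arm:
  slide:
    - [0.5,0,0]
    - [0.5,0,0]
    - [0,0,0]
  twist: [0,0,0]

```text
time: 12.75
position: [0.5334, -0.133, 0.1789]
tool_rot: [0.675, 0.737, 0.001, 0.001]
ft_force: [2.2, 5.9, -2.0]
grip_width: 0.0008
```

>>> step_arm:
  slide:
    - [0.5,0,0]
    - [0.5,0,0]
    - [0,0,0]
  twist: [0,0,0]

```text
time: 13.0
position: [0.533, -0.1329, 0.1793]
tool_rot: [0.675, 0.738, 0.0, 0.001]
ft_force: [2.2, 3.6, 0.2]
grip_width: 0.0003
```

```bash
python3 -c "
from h import *
todo(-.007,-.148,.18)
"
```

```text
t 13.0 bin [ -61.4 -163.5  179.3] todo [15.5 54.4 -0.6] yawerr 0.06 F [2.5044844  3.39522575 0.2       ] gw 0.0003009094757692603
```

>>> step_arm:
  slide:
    - [0,1.5,0]
    - [0,1.5,0]
    - [0,1.5,0]
    - [0,1.5,0]
    - [0,0,0]
    - [0,0,0]
  twist: [0,0,0,0,0,0]

```text
time: 13.5
position: [0.5385, -0.1324, 0.1793]
tool_rot: [0.675, 0.737, 0.0, 0.001]
ft_force: [0.3, 0.8, 2.1]
grip_width: 0.0004
```

```bash
python3 -c "
from h import *
todo(-.007,-.148,.18)
c=snap('wrist','wrist10');snap('scene','scene10')
a=cv2.imread('pics/scene10.png')[150:230,250:350];b=cv2.imread('pics/wrist10.png')[160:250,240:340];cv2.imwrite('pics/s10c.png',np.hstack([cv2.resize(a,(400,320),interpolation=2),cv2.resize(b,(356,320),interpolation=2)]))
"
```

```text
t 13.5 bin [ -55.8 -163.4  179.3] todo [15.4 48.8 -0.7] yawerr 0.04 F [0.3683776  0.77090722 2.1       ] gw 0.0003597573952287736
```

View pics/s10c.png

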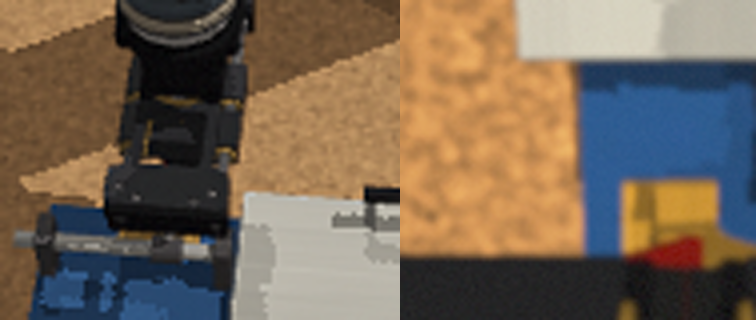

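>>> step_arm:
  slide:
    - [1,2,0]
    - [1,3,0]
    - [1,3,0]
    - [1,3,0]
    - [1,3,0]
    - [0,3,0]
    - [0,0,0]
  twist: [0,0,0,0,0,0,0]

```text
time: 14.18
position: [0.5554, -0.1255, 0.179]
tool_rot: [0.675, 0.738, 0.0, 0.0]
ft_force: [0.7, -0.0, 0.3]
grip_width: 0.0003
```

```bash
python3 -c "
from h import *
todo(-.007,-.148,.18)
"
```

```text
t 14.18 bin [ -38.4 -158.1  179. ] todo [10.  31.4 -1. ] yawerr 0.07 F [ 0.69735252 -0.0608232   0.3       ] gw 0.0003121018349253396
```

>>> step_arm:
  slide:
    - [0,0,-5]
    - [0,0,-10]
    - [0,0,-15]
    - [0,0,-15]
    - [0,0,-15]
    - [0,0,-15]
    - [0,0,-10]
    - [0,0,-5]
    - [0,0,0]
  twist: [0,0,0,0,0,0,0,0,0]

```text
time: 14.93
position: [0.5551, -0.1258, 0.2708]
tool_rot: [0.675, 0.737, 0.0, 0.001]
ft_force: [0.3, -0.4, 0.0]
grip_width: 0.0004
```

```bash
python3 -c "
from h import *
todo(-.07,0,.23)
c=snap('wrist','wrist11');snap('scene','scene11')
a=cv2.imread('pics/scene11.png')[150:240,250:350];b=cv2.imread('pics/wrist11.png')[160:250,240:340];cv2.imwrite('pics/s11c.png',np.hstack([cv2.resize(a,(400,360),interpolation=2),cv2.resize(b,(400,360),interpolation=2)]))
"
```

```text
t 14.93 bin [ -38.7 -158.4  270.8] todo [158.5 -31.4  40.4] yawerr 0.03 F [ 0.26410925 -0.42455424  0.        ] gw 0.0004160274138513485
```

View pics/s11c.png

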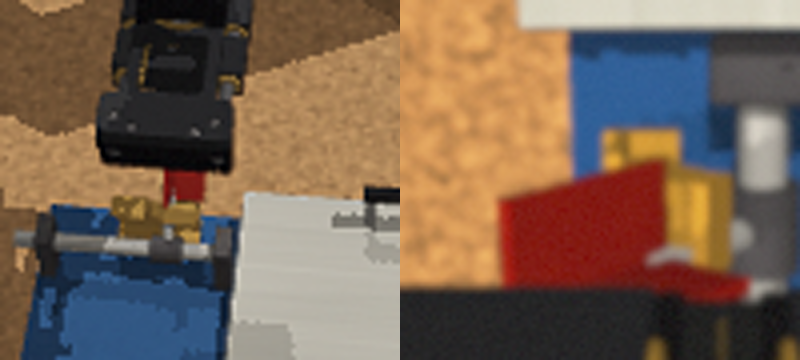

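>>> step_arm:
  slide:
    - [5,-1,0]
    - [15,-3,0]
    - [20,-4,0]
    - [20,-4,0]
    - [20,-4,0]
    - [20,-4,0]
    - [20,-4,0]
    - [20,-4,0]
    - [15,-2,0]
    - [4,0,0]
    - [0,0,0]
    - [0,0,0]
  twist: [0,0,0,0,0,0,0,0,0,0,0,0]
  jaw: 50
  force: 25

```text
time: 16.03
position: [0.5106, 0.0304, 0.2688]
tool_rot: [0.675, 0.738, -0.0, 0.0]
ft_force: [0.3, 0.5, 0.2]
grip_width: 0.0501
```

```bash
python3 -c "
from h import *
todo(-.068,0.001,.153)
c=snap('wrist','wrist12')
print(proj(c,b2w(-.07,.045,.151),True),proj(c,b2w(-.07,0,.151),True))
"
```

```text
t 16.03 bin [-69.4   1.2 268.8] todo [-1.000e-01  1.500e+00  1.158e+02] yawerr 0.1 F [0.34231051 0.47204186 0.2       ] gw 0.05006899596948005
(np.float64(319.3349197013111), np.float64(156.51989235217846)) (np.float64(319.2278270944992), np.float64(207.72487885682054))
```

View pics/wrist12.png

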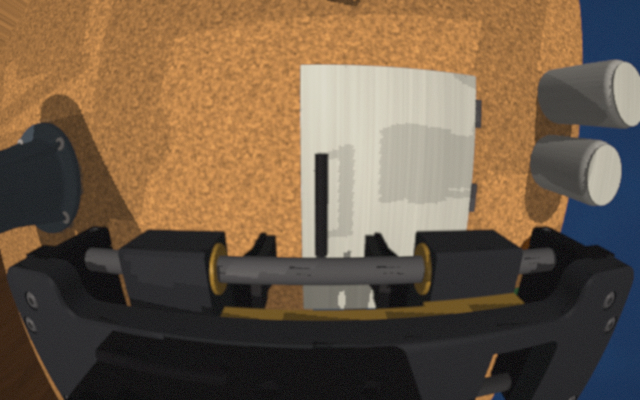

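>>> step_arm:
  slide:
    - [0,0.5,6]
    - [0,0.5,14]
    - [0,0,14]
    - [0,0,14]
    - [0,0,14]
    - [0,0,14]
    - [0,0,14]
    - [0,0,12]
    - [0,0,10]
    - [0,0,5]
    - [0,0,0]
    - [0,0,0]
  twist: [0,0,0,0,0,0,0,0,0,0,0,0]

```text
time: 17.08
position: [0.512, 0.03, 0.1519]
tool_rot: [0.676, 0.737, -0.0, -0.0]
ft_force: [0.3, 0.4, 0.0]
grip_width: 0.0502
```

>>> step_arm:
  slide:
    - [0,0,0]
    - [0,0,0]
    - [0,0,0]
    - [0,0,0]
    - [0,0,0]
    - [0,0,0]
    - [0,0,0]
    - [0,0,0]
  twist: [0,0,0,0,0,0,0,0]
  jaw: 0
  force: 20

```text
time: 17.75
position: [0.5114, 0.0303, 0.1521]
tool_rot: [0.675, 0.737, -0.0, -0.0]
ft_force: [-1.4, 0.7, 2.1]
grip_width: 0.0112
```

```bash
python3 -c "
from h import *
todo(-.07,0.00,.151)
c=snap('wrist','wrist13');snap('scene','scene13')
a=cv2.imread('pics/scene13.png')[130:270,250:430];cv2.imwrite('pics/s13c.png',cv2.resize(a,None,fx=4,fy=4,interpolation=2))
"
```

```text
t 17.75 bin [-68.6   1.  152.1] todo [-1.  -1.4  1.1] yawerr 0.05 F [-1.33388184  0.81899893  2.1       ] gw 0.011184350719055648
```

View pics/s13c.png

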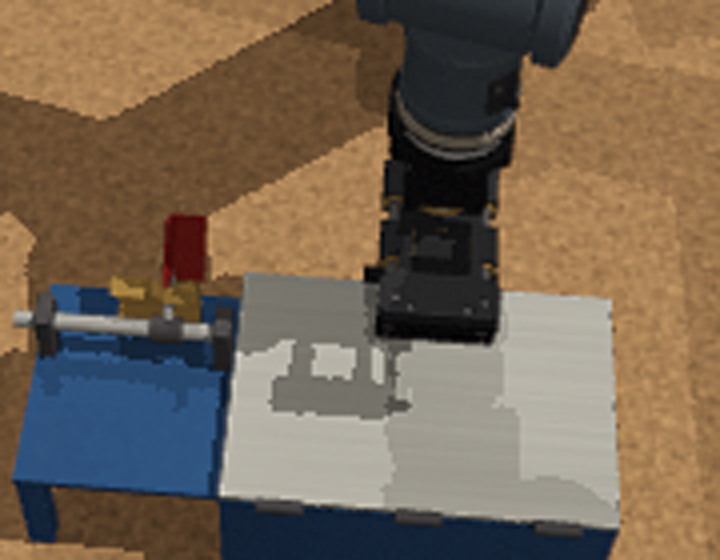

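```bash
python3 -c "
import numpy as np
th=np.radians(np.arange(0,76,3));v=complex(-160,38)*np.exp(-1j*th);d=np.diff(v)
for i,e in enumerate(d): print(3*(i+1),[0,round(e.real,1),round(-e.imag,1)])"
```

```text
3 [0, np.float64(2.2), np.float64(-8.3)]
6 [0, np.float64(2.6), np.float64(-8.2)]
9 [0, np.float64(3.1), np.float64(-8.0)]
12 [0, np.float64(3.5), np.float64(-7.9)]
15 [0, np.float64(3.9), np.float64(-7.7)]
18 [0, np.float64(4.3), np.float64(-7.5)]
21 [0, np.float64(4.7), np.float64(-7.2)]
24 [0, np.float64(5.0), np.float64(-7.0)]
27 [0, np.float64(5.4), np.float64(-6.7)]
30 [0, np.float64(5.7), np.float64(-6.4)]
33 [0, np.float64(6.1), np.float64(-6.1)]
36 [0, np.float64(6.4), np.float64(-5.8)]
39 [0, np.float64(6.7), np.float64(-5.4)]
42 [0, np.float64(7.0), np.float64(-5.1)]
45 [0, np.float64(7.2), np.float64(-4.7)]
48 [0, np.float64(7.4), np.float64(-4.3)]
51 [0, np.float64(7.7), np.float64(-3.9)]
54 [0, np.float64(7.9), np.float64(-3.5)]
57 [0, np.float64(8.0), np.float64(-3.1)]
60 [0, np.float64(8.2), np.float64(-2.7)]
63 [0, np.float64(8.3), np.float64(-2.2)]
66 [0, np.float64(8.4), np.float64(-1.8)]
69 [0, np.float64(8.5), np.float64(-1.4)]
72 [0, np.float64(8.6), np.float64(-0.9)]
75 [0, np.float64(8.6), np.float64(-0.5)]
```

>>> step_arm:
  slide:
    - [0,2.2,-8.3]
    - [0,2.6,-8.2]
    - [0,3.1,-8]
    - [0,3.5,-7.9]
    - [0,3.9,-7.7]
    - [0,0,0]
  twist: [0,0,0,0,0,0]

```text
time: 18.35
position: [0.5268, 0.0317, 0.1939]
tool_rot: [0.675, 0.738, -0.0, -0.0]
ft_force: [-4.9, -0.7, 3.7]
grip_width: 0.011
```

```bash
python3 -c "
from h import *
todo(-.07,0.00,.151)
snap('scene','scene14')
a=cv2.imread('pics/scene14.png')[130:270,250:430];cv2.imwrite('pics/s14c.png',cv2.resize(a,None,fx=4,fy=4,interpolation=2))
"
```

```text
t 18.35 bin [-53.2   1.  193.9] todo [ -1.  -16.8  42.9] yawerr 0.06 F [-4.94229085 -0.27159009  3.7       ] gw 0.011020570056565093
```

View pics/s14c.png

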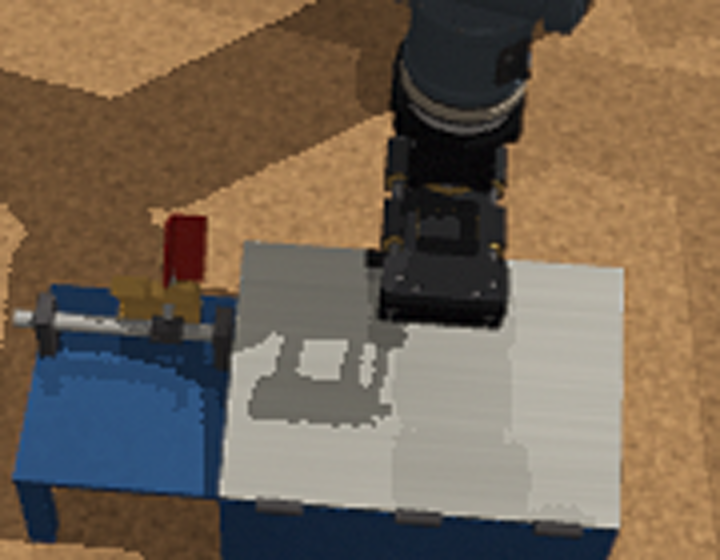

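Lid is rising and the plunger stays parked. Continue.

>>> step_arm:
  slide:
    - [0,4.3,-7.5]
    - [0,4.7,-7.2]
    - [0,5.0,-7]
    - [0,5.4,-6.7]
    - [0,5.7,-6.4]
    - [0,6.1,-6.1]
    - [0,6.4,-5.8]
    - [0,6.7,-5.4]
    - [0,7,-5.1]
    - [0,7.2,-4.7]
    - [0,0,0]
  twist: [0,0,0,0,0,0,0,0,0,0,0]

```text
time: 19.32
position: [0.5838, 0.0367, 0.2571]
tool_rot: [0.675, 0.738, -0.002, -0.001]
ft_force: [-11.6, -0.7, 13.9]
grip_width: 0.0113
```

```bash
python3 -c "
from h import *
todo(-.07,0.00,.151)
"
```

```text
t 19.32 bin [  4.    1.1 257.1] todo [ -1.  -73.5 106.4] yawerr 0.07 F [-11.61695069   0.31057486  13.9       ] gw 0.011306418963195647
```

>>> step_arm:
  slide:
    - [0,7.4,-4.3]
    - [0,7.7,-3.9]
    - [0,7.9,-3.5]
    - [0,8.0,-3.1]
    - [0,8.2,-2.7]
    - [0,8.3,-2.2]
    - [0,8.4,-1.8]
    - [0,8.5,-1.4]
    - [0,8.6,-0.9]
    - [0,0,0]
    - [0,0,0]
    - [0,0,0]
  twist: [0,0,0,0,0,0,0,0,0,0,0,0]

```text
time: 20.32
position: [0.6606, 0.0434, 0.28]
tool_rot: [0.675, 0.737, 0.003, 0.003]
ft_force: [0.1, 1.0, 5.8]
grip_width: 0.011
```

```bash
python3 -c "
from h import *
todo(-.07,0.00,.151)
snap('scene','scene15')
a=cv2.imread('pics/scene15.png')[70:290,240:430];cv2.imwrite('pics/s15c.png',cv2.resize(a,None,fx=2.7,fy=2.7,interpolation=2))
snap('wrist','wrist15')
"
```

```text
t 20.32 bin [ 81.1   1.1 280. ] todo [  -0.9 -152.1  127.8] yawerr 0.04 F [0.18651208 0.98752886 5.8       ] gw 0.011037074495520714
```

View pics/s15c.png

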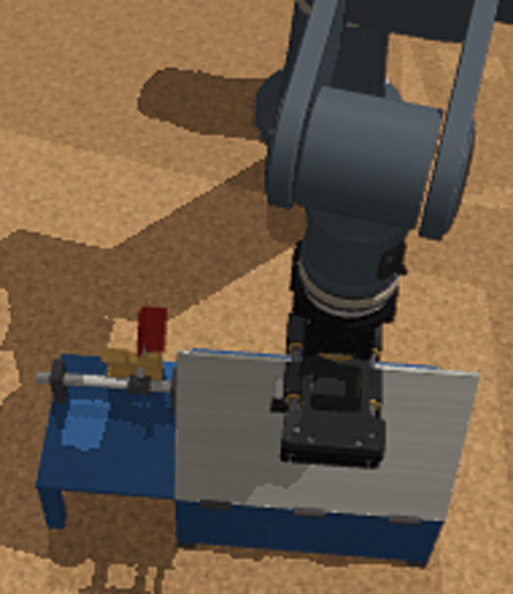

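View pics/wrist15.png

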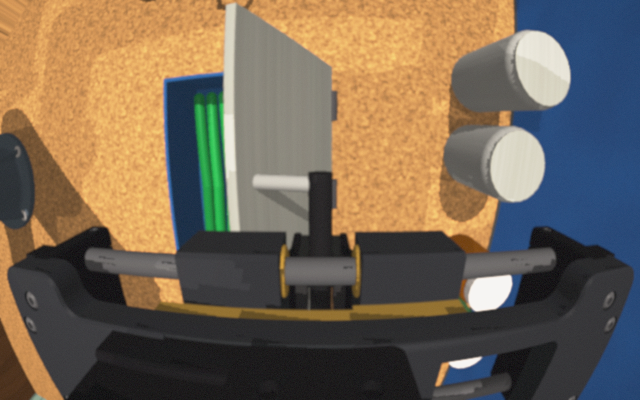

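>>> step_arm:
  slide:
    - [0,0,0]
    - [0,0,0]
    - [0,0,0]
    - [0,0,0]
    - [0,0,0]
    - [0,0,0]
  twist: [0,0,0,0,0,0]
  jaw: 24

```text
time: 20.92
position: [0.6579, 0.0432, 0.2775]
tool_rot: [0.675, 0.737, -0.0, -0.0]
ft_force: [-0.6, 0.5, 0.0]
grip_width: 0.0233
```

```bash
python3 -c "
from h import *
todo(-.07,0.00,.151)
"
```

```text
t 20.92 bin [ 78.4   1.1 277.5] todo [  -1.  -148.3  126.6] yawerr 0.04 F [-0.55428559  0.55024312  0.        ] gw 0.02334264263625351
```

>>> step_arm:
  slide:
    - [0,0,-3]
    - [0,0,-6]
    - [0,0,-10]
    - [0,0,-12]
    - [0,0,-12]
    - [0,0,-12]
    - [0,0,-12]
    - [0,0,-12]
    - [0,0,-12]
    - [0,0,0]
    - [0,0,0]
  twist: [0,0,0,0,0,0,0,0,0,0,0]

```text
time: 21.83
position: [0.6585, 0.0432, 0.3705]
tool_rot: [0.675, 0.737, 0.001, 0.001]
ft_force: [0.1, 0.2, -0.8]
grip_width: 0.0237
```

```bash
python3 -c "
from h import *
todo(-.07,0.00,.151)
snap('scene','scene16')
a=cv2.imread('pics/scene16.png')[70:290,240:430];a=cv2.resize(a,None,fx=2,fy=2,interpolation=2)
snap('wrist','wrist16');b=cv2.imread('pics/wrist16.png')[:,140:480]
cv2.imwrite('pics/s16c.png',np.hstack([a,np.vstack([b,np.zeros((40,340,3),np.uint8)])]))
"
```

```text
t 21.83 bin [ 78.9   1.  370.5] todo [  -0.8 -149.6  219. ] yawerr 0.04 F [ 0.11699985  0.19055455 -0.8       ] gw 0.02370874838845335
```

View pics/s16c.png

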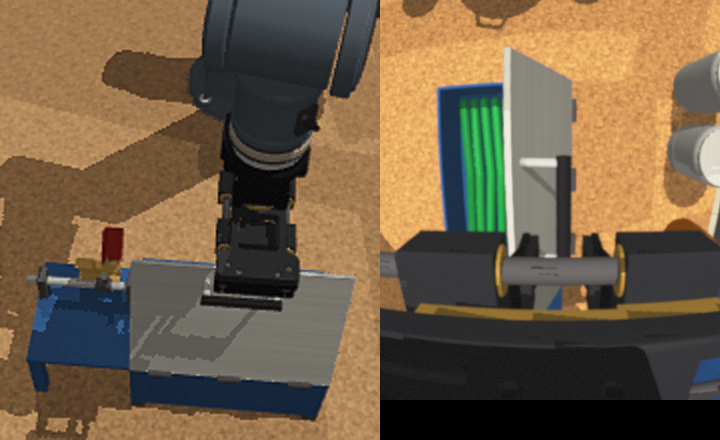

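>>> step_arm:
  slide:
    - [0,0,-10]
    - [0,0,-15]
    - [0,0,-15]
    - [0,0,-10]
    - [0,0,0]
    - [0,0,0]
    - [0,0,0]
    - [0,0,0]
  twist: [0,0,0,0,0,0,0,0]

```text
time: 22.6
position: [0.6575, 0.0432, 0.4175]
tool_rot: [0.675, 0.737, -0.001, -0.001]
ft_force: [-0.0, 0.0, -0.1]
grip_width: 0.0238
```

```bash
python3 -c "
from h import *
s=snap('scene','scene17');t=snap('top','top17')
P=np.array([w2b(pt(s,u,v)) for u,v in [(u,v) for u in range(312,342,3) for v in range(228,252,3)]])
c=P.mean(0);n=np.linalg.svd(P-c)[2][2];n*=np.sign(n[0]);print('lid plane',c.round(3),n.round(3),'angle',np.degrees(np.arctan2(n[0],n[2])),'rms',((P-c)@n).std())
s0=dict(np.load('pics/scene0.npz'))
d=cv2.absdiff(s0['color'],s['color']).max(2)
cv2.imwrite('pics/diff.png',np.hstack([s['color'][100:400,130:560]]))
cv2.imwrite('pics/d2.png',d)
"
```

```text
lid plane [ 0.082 -0.077  0.185] [ 0.877  0.07  -0.475] angle 118.40419367575767 rms 0.01687247949515316
```

View pics/diff.png

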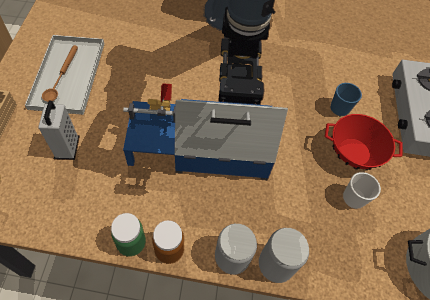

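View pics/d2.png

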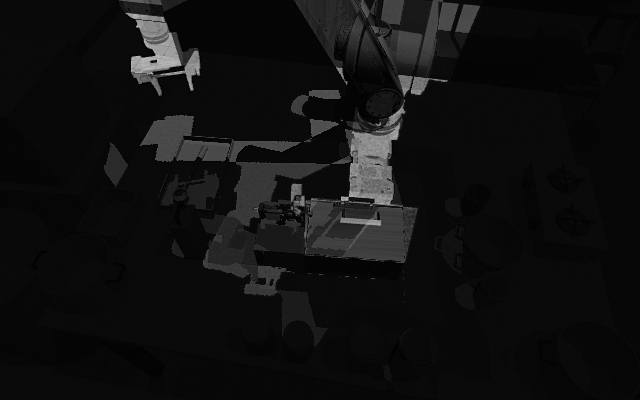

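```bash
python3 -c "
from h import *
s=dict(np.load('pics/scene17.npz'))
for v in range(205,262,4): print(v,(w2b(pt(s,325,v))*1000).round(0),(w2b(pt(s,392,v))*1000).round(0))
"
```

```text
205 [ 42. -83. 273.] [-87. 102. 109.]
209 [ 51. -82. 269.] [ 43.  73. 278.]
213 [ 52. -82. 255.] [ 44.  75. 264.]
217 [ 54. -81. 239.] [ 50.  76. 256.]
221 [ 58. -80. 227.] [ 53.  78. 244.]
225 [ 62. -80. 216.] [ 57.  80. 232.]
229 [ 68. -79. 206.] [ 60.  82. 218.]
233 [ 71. -79. 193.] [ 65.  84. 209.]
237 [ 75. -78. 181.] [ 71.  85. 199.]
241 [ 79. -77. 167.] [ 72.  88. 183.]
245 [ 81. -77. 151.] [ 79.  89. 174.]
249 [ 86. -76. 139.] [ 81.  91. 158.]
253 [ 90. -76. 125.] [ 85.  93. 145.]
257 [ 97. -75. 116.] [ 89.  96. 131.]
261 [ 91. -74.  81.] [ 93.  98. 117.]
```

```bash
python3 -c "
from h import *
print(robot.get_obs()['time'],robot.hand_in())
snap('scene','scene18')
a=cv2.imread('pics/scene18.png')[150:290,230:430];cv2.imwrite('pics/s18c.png',cv2.resize(a,None,fx=4,fy=4,interpolation=2))
"
```

```text
the job is handed in; nothing more can be done
22.7 None
the job is handed in; nothing more can be done
```

The drumstick bin is open and the job was handed in at 22.7 s. The plunger is parked in its rest notch and the lid stands at about 74°, well over the 60° asked.

- **Plunger:** I pushed the tab back to about 20 mm of pull. The first light twist went straight into the cross slot at 2–4 N. I leaned the tab to an estimated 0.9 rad and eased it back. The push force then fell to about zero, and the tab stayed leaning with the rod tip clear of the lid after I let go.
- **Lid:** I gripped the handle bar and swung it along its arc. Depth readings on the lid surface gave the 74°, in agreement with the arm's own position. After I let go and backed away, the lid stayed put and the measured wrist force was about zero.
- **Bystanders:** Comparing the first and last scene pictures showed only shadow changes around the cups, colander, tray, spoon and grater.

**Checks that failed or disagreed:**
- The wrist camera placed the bin 2–3 mm off the other two cameras, so I settled the final contacts by force.
- On the way down to the tab, one reading showed 6.7 N sideways. It was gone once I backed the fingers off, and its cause is unclear.
- The wrist force also rose to about 18 N for a moment during the lid swing.
- An automatic plane fit of the lid angle was unusable because its points scattered too widely, so I used individual depth points instead.
- The picture I tried to take after handing in was refused, so my last look at the scene is from just before it.

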